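# Refit the knock bar of the coffee knock box

## Task

Refit the knock bar of the knock box: lay the loose bar in the two V saddles and push it lengthwise against the sliding buffer at the left-hand end until the buffer has gone in by about half of its 14 mm travel, without ramming it to the bottom. Leave the bar there, settled in both saddles, then swing the retaining strap over it and press it firmly but gently all the way down so that it stays shut on the bar. Do not disturb the other things on the counter.

Things in the scene. Friction and masses are not known exactly. Their poses are not given: they have to be found in the camera images.
- bar_mid (a point): Middle of the loose knock bar: a plain cylinder with a black rubber sleeve over the middle 120 mm and bare steel ends, all of one diameter, 32 mm, 206 mm long, about 0.45 kg, lying on the counter. The point is its centre (16 mm above what it lies on); its y axis runs along the bar. Both ends are alike. Its x and z axes turn as the bar rolls.
- knock_box: Fixed open steel box, 130 mm (its x) by 280 mm (its y), rim 69 mm high, floor 6 mm thick. Origin on the counter; walls at x = -65 and +65, y = -105 and +175 mm. x points away from the robot, y to its left (turned by up to 0.2 rad), z up. Nothing stands above the rim but the saddles, the strap and the end stop.
- saddle_mid (a point): Point half-way between the two steel V saddles, on the axis of a settled bar (box x = 0, y = 0, z = 96.6 mm); box axes. The saddles, 18 mm wide, stand at y = -60 and +60 mm: 90 degree V open upward, V bottom at z = 74 mm, V edges at x = +-24, z = 98 mm. A settled bar lies along y at x = 0, z = 96.6 mm.
- ledge (a point): Middle of the top of the ledge at the +y end of the box (box x = 0, y = 132, z = 68 mm). A dark block (30 mm wide, 46 high, 26 long) is clamped on it and carries the sliding buffer. Where along y it is clamped differs and is not given: the buffer's face, when out, is somewhere from box y = 90 to 126 mm and must be felt for with the bar.
- end_buffer (a joint): How far the sliding buffer has been pushed in (to +y), in m: 0 out (as it starts), 0.014 at the bottom. A black rubber disc, 24 mm across, facing -y at the height of a settled bar's axis, on a steel rod that slides into the dark block. It takes about 7 N to push and stays where it was pushed (no spring).
- strap (a joint): Retaining strap's angle, rad: 0 shut (level, hard stop, pointing to box -x), 1.57 upright, 2.1 widest open, leaning away from the robot. Starts at 1.6 to 2.0. Flat steel, 90 mm long from the hinge, 18 mm wide (30 at the free end), 5 mm thick, over the -y saddle. Stiff hinge: 0.4 N m (6 N at 66 mm from the hinge) swings it; it stays where it is left.
- strap_hinge (a point): Point on the strap's hinge axis (the box's y direction), mid-width and mid-thickness of the strap: box x = 44, y = -60, z = 120.6 mm. Nothing stands behind the strap but the box's far wall.
- strap_end (a point): Middle of the free end of the strap, 90 mm from the hinge, at mid-thickness.
- strap_pad (a joint): How far the sprung black rubber pad under the strap (18 x 16 mm, 44 mm from the hinge) is pressed in, m: 0 free, 0.008 most, 1500 N/m. On a settled bar it starts to press at about 0.1 rad and is in by about 0.004 with the strap fully shut; that takes about 10 N at 66 mm from the hinge.
- tamper: Bystander, to be left alone: coffee tamper, 58 mm wide, 94 mm tall, standing on the counter; origin at the centre of its underside.
- milk_jug: Bystander, to be left alone: small milk jug with a handle, 72 x 94 mm, 80 mm tall, standing on the counter; origin at the centre of its underside.
- espresso_cup: Bystander, to be left alone: espresso cup with a handle, 68 x 88 mm, 58 mm tall, standing on the counter; origin at the centre of its underside.
- salt_shaker: Bystander, to be left alone: salt shaker, 44 mm wide, 90 mm tall, standing on the counter; origin at the centre of its underside.
- jigger: Bystander, to be left alone: double-cone steel measure, 45 mm wide, 80 mm tall, standing on the counter; origin at the centre of its underside.

How it is judged:
By the outcome, as a careful person would: the job done as asked, in the order asked, and still so for the second after the job is handed in, with the robot touching nothing.
It also fails if it takes over 67 s, if anything falls off the work surface, if the arm or the gripper's body presses on something with over 40 N, if the wrist force passes 120 N, or if a joint passes its speed limit or range.

## Robot

A 6-joint arm with a two-finger parallel gripper is mounted at the origin on a cart in front of the work surface, level with it; the furniture and walls round the work are solid. World frame = base frame: x ahead of the robot, y to its left, z up, the work surface at z = 0. Lengths are in mm, angles in rad, forces in N, time in s.
With the tool pointing down it reaches from about 250 to 775 mm from the base axis. Payload 8.9 kg.
Tool frame: the origin (TCP) lies on the centre line of the jaws, within the pads' length; the fingertips stand 14 mm ahead of it and the grasp point (between the pads) lies 5 mm behind it; z points along the fingers, y is the direction in which the jaws open and shut (so a half turn about z gives the same grasp; the last joint's range is limited). The gripper opens to 85 mm and grips with 20 to 120 N. Pads are 22 mm wide; open, the fingers measure 114 mm over their backs; the gripper's body (76 mm by 85 mm) begins 54 mm behind the grasp point. The pads swing forward as they close: fully open they stand 13 mm farther back than shut.
Start: joints at [1.156, 0.291, -0.153, 1.127, 0, 1.431], TCP at [142.96, 505.159, 245.305] pointing down, gripper open.
Joint ranges: [-2.52, 2.52], [-0.91, 1.74], [-1.3, 1.37], [-1.96, 2.02], [-1.52, 1.47], [-3.14, 3.14]. Speed limits (rad/s): [2.22, 2.22, 2.79, 3.14, 3.14, 3.14].

## Interface

Orientations are given as a unit quaternion [w, x, y, z].
In Python, from rig import ctrl, capture gives the robot as it stands.
- The arm moves only by the tool send_rows, never from a script. Its arguments are lists of equal length, an entry for each row: "offset": the shift along the tool's x, y, z in mm, a list of three; "twist": the turn, a rotation vector about the tool's x, y, z in degrees, a list of three. In form: {"offset": [[dx, dy, dz], ...], "twist": [[ax, ay, az], ...]}. A call has 1 to 8 rows; each row shifts and turns the commanded pose from where the row before left it, along the tool's axes as they then stand; what a row does not reach is not made up. A row lasts 1/12 s, in which the tool goes at most 41.7 mm and 7.16 degrees, less where a joint would pass 70% of its speed; a pose out of reach is approached as far as the arm can. A call is refused whole if a number of a shift passes 41.7 or a number of a turn 7.16, either way. A call with a gripper value outside its range is refused whole. "gripper" is the closure in counts, from 0 (fully open) to 255 (shut), set as the call begins (left out, the last holds). The fingers move at their own pace and stop on an object; the grip force is fixed at half the most. Time passes only in rows, so rows that do not move let the fingers close. It gives the time, the measured TCP pose, the force and the opening at its end, in the units of the state.
- ctrl.sense(): the state, without advancing time (a new reading comes with each control period).
- capture(name): name is "side" or "top" or "wrist"; returns a dict with "frame" (384x512x3 uint8, red, green, blue), "depth" (384x512 float32, mm along the optical axis (not along the pixel's ray), 0 where there is no reading), "mtx" (3x3 intrinsics, pixels), "k1" (the pictures are not rectified: a ray, as slopes to the right and down, at radius r is drawn at 1 + k1 r^2 times it, then the intrinsics apply), "world_to_cam" (4x4, takes a point from world to camera coordinates); the wrist camera has in their place "T_tool_cam" (4x4, takes a point from camera to tool coordinates, whose origin is the TCP and whose axes are the flange's). Camera axes: x right, y down, z forward; pixel columns grow to the right and rows downward; lengths in mm; the calibration is good to about 2 mm. A picture is of the moment at which its call begins: read the wrist's pose just before it.
- ctrl.finish_job(): hands the job in, once; it reports no verdict.
The state is a dict: "time_s": time; "joints": joint angles; "dq": joint speeds; "effort": joint torques, N m; "ee_pos": TCP position; "tcp_rot": TCP orientation; "ft_force": force on the tool from outside, world axes, zero at the start; "wrist_torque": the same for the moment, N m; "gripper_width": opening from 0.0 (shut) to 1.0 (fully open).
Only numpy, scipy, OpenCV 4.12 (cv2) and the standard library are available. Lean on these libraries where they do the work, as an engineer would, in place of code of your own. Each camera call takes 0.05 s, during which the arm holds its last target. There are 200 camera calls.

## Working session

There is one attempt and no reset: what is moved stays moved. The work goes in short steps, Python scripts to look and compute and a tool call to move; the robot and the scene stay as the last step left them, time stands still between calls to the robot, and variables do not carry over. Pictures are saved under pics/ and viewed, about 8 in all and at most 12, crops included, and the job is handed in when it is done.

Besides the shell and the picture viewer there is one more tool, called after "Call:" by a JSON object that holds its "op" and its "data", one argument or row to a line. send_rows: Moves the arm, as the interface text tells. Its arguments: {"type":"object","properties":{"offset":{"type":"array"},"twist":{"type":"array"},"gripper":{"type":"number"}},"required":["offset","twist"]}

```bash
mkdir -p pics; ls
python3 - <<'E'
from rig import ctrl,capture
import cv2,numpy as np
s=ctrl.sense(); print(s)
a=capture("top");b=capture("side")
for n,c in (("top",a),("side",b)):
    np.savez(n+".npz",**{k:v for k,v in c.items()})
    print(n,c["mtx"],c["k1"],c["world_to_cam"].round(3) if hasattr(c["world_to_cam"],'round') else c["world_to_cam"])
    cv2.imwrite(f"pics/{n}0.png",cv2.resize(c["frame"][...,::-1],(800,600)))
E
```

```text
pics
{'time_s': 0.0, 'joints': array([ 1.15569555e+00,  2.91289497e-01, -1.54116321e-01,  1.12667562e+00,
       -2.04008364e-05,  1.43151087e+00]), 'dq': array([-0.00081411, -0.00052703, -0.00107942, -0.00026882, -0.00056822,
        0.00092204]), 'effort': array([-3.75986070e-03, -5.37144256e+01,  3.31366217e+01,  1.59255270e-02,
       -6.04457127e-04,  6.46431772e-06]), 'ee_pos': array([142.80363042, 504.78258041, 244.73122566]), 'tcp_rot': array([-1.66029041e-04,  1.37470909e-01,  9.90505596e-01, -6.20819831e-04]), 'ft_force': array([-0.24625858,  0.22143017,  0.4863619 ]), 'wrist_torque': array([-0.00445669,  0.01570213, -0.07439403]), 'gripper_width': 1.0014376551602224}
top [[405.19800244   0.         247.6750618 ]
 [  0.         405.19800244 187.48691643]
 [  0.           0.           1.        ]] 0.0006565400508332687 [[-2.900000e-02 -1.000000e+00 -5.000000e-03 -4.730000e+00]
 [-9.960000e-01  2.900000e-02 -7.900000e-02  5.360470e+02]
 [ 7.900000e-02  3.000000e-03 -9.970000e-01  1.381027e+03]
 [ 0.000000e+00  0.000000e+00  0.000000e+00  1.000000e+00]]
side [[498.79925343   0.         260.95573084]
 [  0.         498.79925343 196.51297235]
 [  0.           0.           1.        ]] -0.13134021888592004 [[-9.980000e-01  6.800000e-02 -3.000000e-03  5.270350e+02]
 [ 3.800000e-02  5.230000e-01 -8.510000e-01  9.143500e+01]
 [-5.600000e-02 -8.500000e-01 -5.250000e-01  1.572876e+03]
 [ 0.000000e+00  0.000000e+00  0.000000e+00  1.000000e+00]]
```

View pics/top0.png

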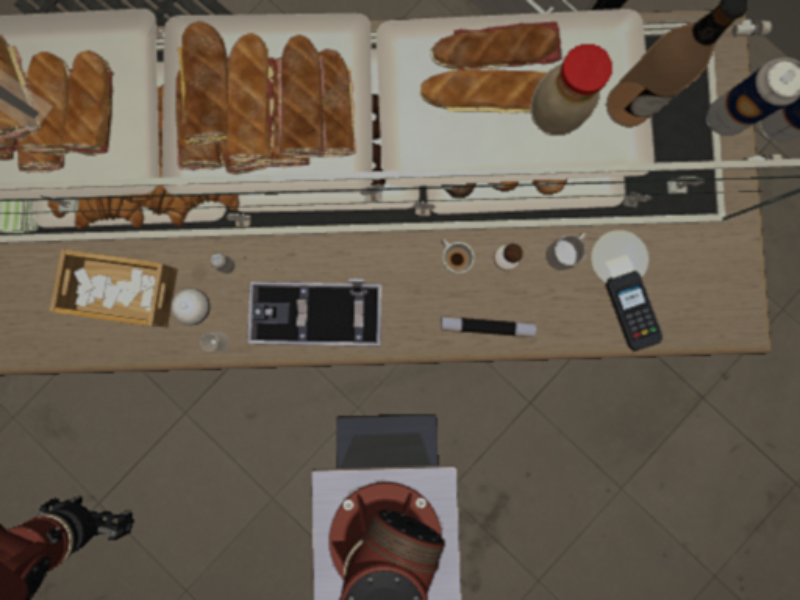

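View pics/side0.png

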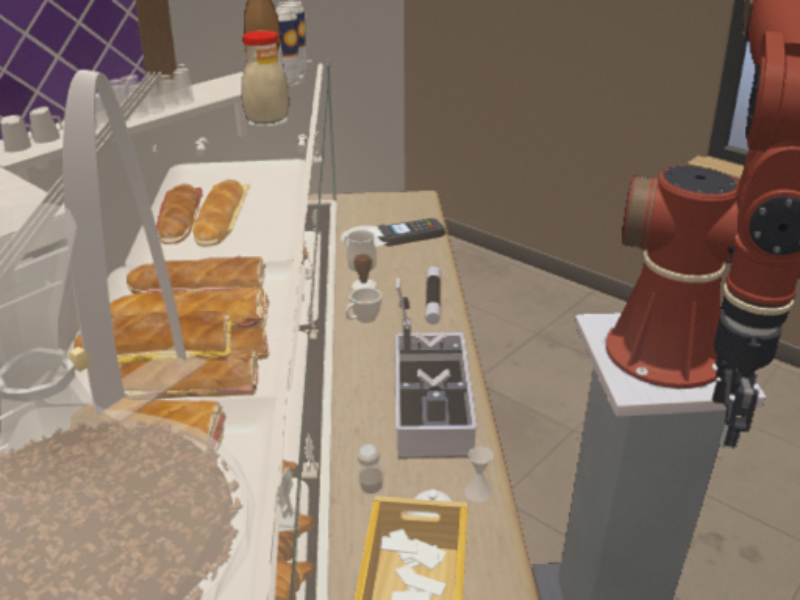

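The top view (800x600 display) shows the bar at (443,323)-(536,330), the knock box with corners (249,283)-(380,344), the strap upright on its right (-y), and the buffer block at (270,312). The jigger (212,342), shaker (220,262), cup, tamper and jug all stand clear of the bar path. The side view agrees.

```bash
cat > h.py <<'E'
import numpy as np,cv2
from scipy.spatial.transform import Rotation as R
def rays(c,uv):
    K=np.array(c["mtx"]);k=float(c["k1"]);uv=np.atleast_2d(np.array(uv,float))
    return np.c_[cv2.undistortPoints(uv.reshape(-1,1,2),K,np.array([k,0,0,0,0.])).reshape(-1,2),np.ones(len(uv))]
def toolT(s):
    T=np.eye(4);q=s["tcp_rot"];T[:3,:3]=R.from_quat([q[1],q[2],q[3],q[0]]).as_matrix();T[:3,3]=s["ee_pos"];return T
def camT(c,s=None):
    return toolT(s)@np.array(c["T_tool_cam"]) if s is not None else np.linalg.inv(c["world_to_cam"])
def onplane(c,uv,z,s=None):
    T=camT(c,s);d=rays(c,uv)@T[:3,:3].T;o=T[:3,3];return o+d*((z-o[2])/d[:,2])[:,None]
def depthpts(c,s=None):
    D=np.array(c["depth"]);h,w=D.shape;u,v=np.meshgrid(np.arange(w),np.arange(h))
    r=rays(c,np.c_[u.ravel(),v.ravel()]);p=r*D.ravel()[:,None];T=camT(c,s)
    return (p@T[:3,:3].T+T[:3,3]).reshape(h,w,3)
def proj(c,P,s=None):
    T=np.linalg.inv(camT(c,s));p=np.atleast_2d(P)@T[:3,:3].T+T[:3,3]
    return cv2.projectPoints(p.reshape(-1,1,3),np.zeros(3),np.zeros(3),np.array(c["mtx"]),np.array([float(c["k1"]),0,0,0,0.]))[0].reshape(-1,2)
E
python3 - <<'E'
from h import *
c=dict(np.load("top.npz"));f=800/512
np.set_printoptions(precision=1,suppress=True)
q=lambda L:np.array(L)/f
print("bar",onplane(c,q([(442.5,323),(536,330)]),18))
print("box rim",onplane(c,q([(249,283),(381,284),(380,344),(248,343)]),69))
print("jug,tamper,cup,shaker,jigger",onplane(c,q([(565,250),(510,254),(458,257),(220,262),(212,342)]),60))
print("strap",onplane(c,q([(357,285)]),200), "counter edge",onplane(c,q([(400,357),(400,232)]),0))
P=depthpts(c)
x,y,z=P[...,0],P[...,1],P[...,2]
m=(z>55)&(z<80)&(x>350)&(x<650)&(y>-120)&(y<300)
pts=P[m][:,:2].astype(np.float32);print(m.sum(),cv2.minAreaRect(pts))
m=(z>20)&(z<45)&(x>350)&(x<560)&(y>-400)&(y<-120);pts=P[m][:,:2].astype(np.float32);print(m.sum(),cv2.minAreaRect(pts),P[m][:,2].max())
E
```

```text
bar [[ 465.8 -141.    18. ]
 [ 444.4 -346.5   18. ]]
box rim [[561.9 274.7  69. ]
 [551.5  -8.1  69. ]
 [423.5  -2.4  69. ]
 [433.8 278.3  69. ]]
jug,tamper,cup,shaker,jigger [[ 614.5 -407.6   60. ]
 [ 609.3 -288.5   60. ]
 [ 606.  -176.    60. ]
 [ 610.3  338.9   60. ]
 [ 438.2  357.5   60. ]]
strap [[538.7  36.8 200. ]] counter edge [[393.3 -45.1   0. ]
 [674.9 -53.6   0. ]]
906 ((493.4762878417969, 136.9193878173828), (282.3891906738281, 132.82669067382812), 87.25102233886719)
522 ((456.0482482910156, -238.81182861328125), (205.6658477783203, 31.22075080871582), 84.0517349243164) 40.27182663169583
```

```bash
cat >> h.py <<'E'
def rot_h(deg):  # tool down, tool y heading deg from world +x
    a=np.radians(deg);y=np.array([np.cos(a),np.sin(a),0]);z=np.array([0,0,-1.]);return np.c_[np.cross(y,z),y,z]
def plan(s,p,Rm=None,N=None,vmax=40,start=None):
    T=toolT(s) if start is None else start; R0=T[:3,:3]; Rm=R0 if Rm is None else Rm
    d=np.array(p)-T[:3,3]; w=R.from_matrix(R0.T@Rm).as_rotvec(degrees=True)
    n=N or int(np.ceil(max(np.linalg.norm(d)/vmax,np.linalg.norm(w)/7.0,1)))
    tw=np.round(w/n,2); Rk=R0; out=[]
    for k in range(n):
        out.append(np.round(Rk.T@d/n,1).tolist()); Rk=Rk@R.from_rotvec(tw,degrees=True).as_matrix()
    for i in range(0,n,8): print("off",out[i:i+8],"tw",[tw.tolist()]*len(out[i:i+8]))
E
python3 - <<'E'
from h import *
from rig import ctrl
plan(ctrl.sense(),[456,-239,200],rot_h(-6),vmax=36)
E
```

```text
off [[-21.9, -27.4, 2.0], [-23.5, -26.0, 2.0], [-25.1, -24.5, 2.0], [-26.5, -23.0, 2.0], [-27.9, -21.3, 2.0], [-29.1, -19.6, 2.0], [-30.3, -17.8, 2.0], [-31.3, -15.9, 2.0]] tw [[-0.0, 0.0, 3.49], [-0.0, 0.0, 3.49], [-0.0, 0.0, 3.49], [-0.0, 0.0, 3.49], [-0.0, 0.0, 3.49], [-0.0, 0.0, 3.49], [-0.0, 0.0, 3.49], [-0.0, 0.0, 3.49]]
off [[-32.2, -14.0, 2.0], [-33.0, -12.0, 2.0], [-33.7, -9.9, 2.0], [-34.2, -7.9, 2.0], [-34.6, -5.8, 2.0], [-34.9, -3.7, 2.0], [-35.1, -1.5, 2.0], [-35.1, 0.6, 2.0]] tw [[-0.0, 0.0, 3.49], [-0.0, 0.0, 3.49], [-0.0, 0.0, 3.49], [-0.0, 0.0, 3.49], [-0.0, 0.0, 3.49], [-0.0, 0.0, 3.49], [-0.0, 0.0, 3.49], [-0.0, 0.0, 3.49]]
off [[-35.0, 2.7, 2.0], [-34.8, 4.9, 2.0], [-34.4, 7.0, 2.0], [-33.9, 9.1, 2.0], [-33.3, 11.1, 2.0], [-32.6, 13.1, 2.0], [-31.7, 15.1, 2.0]] tw [[-0.0, 0.0, 3.49], [-0.0, 0.0, 3.49], [-0.0, 0.0, 3.49], [-0.0, 0.0, 3.49], [-0.0, 0.0, 3.49], [-0.0, 0.0, 3.49], [-0.0, 0.0, 3.49]]
```

Call:
{"op": "send_rows", "data": {
  "offset": [
    [-21.9,-27.4,2.0],
    [-23.5,-26.0,2.0],
    [-25.1,-24.5,2.0],
    [-26.5,-23.0,2.0],
    [-27.9,-21.3,2.0],
    [-29.1,-19.6,2.0],
    [-30.3,-17.8,2.0],
    [-31.3,-15.9,2.0]
  ],
  "twist": [
    [0,0,3.49],
    [0,0,3.49],
    [0,0,3.49],
    [0,0,3.49],
    [0,0,3.49],
    [0,0,3.49],
    [0,0,3.49],
    [0,0,3.49]
  ]
}}

```text
time_s: 0.77
ee_pos: [251.9, 244.9, 229.1]
tcp_rot: [0.0, 0.373, 0.928, -0.0]
ft_force: [1.8, 0.2, -0.0]
gripper_width: 1.0
```

Call:
{"op": "send_rows", "data": {
  "offset": [
    [-32.2,-14.0,2.0],
    [-33.0,-12.0,2.0],
    [-33.7,-9.9,2.0],
    [-34.2,-7.9,2.0],
    [-34.6,-5.8,2.0],
    [-34.9,-3.7,2.0],
    [-35.1,-1.5,2.0],
    [-35.1,0.6,2.0]
  ],
  "twist": [
    [0,0,3.49],
    [0,0,3.49],
    [0,0,3.49],
    [0,0,3.49],
    [0,0,3.49],
    [0,0,3.49],
    [0,0,3.49],
    [0,0,3.49]
  ]
}}

```text
time_s: 1.43
ee_pos: [360.9, -14.3, 213.2]
tcp_rot: [0.0, 0.587, 0.81, 0.0]
ft_force: [1.0, 1.3, 1.0]
gripper_width: 0.999
```

Call:
{"op": "send_rows", "data": {
  "offset": [
    [-35.0,2.7,2.0],
    [-34.8,4.9,2.0],
    [-34.4,7.0,2.0],
    [-33.9,9.1,2.0],
    [-33.3,11.1,2.0],
    [-32.6,13.1,2.0],
    [-31.7,15.1,2.0]
  ],
  "twist": [
    [0,0,3.49],
    [0,0,3.49],
    [0,0,3.49],
    [0,0,3.49],
    [0,0,3.49],
    [0,0,3.49],
    [0,0,3.49]
  ]
}}

```text
time_s: 2.02
ee_pos: [456.4, -240.7, 198.9]
tcp_rot: [-0.0, 0.745, 0.667, -0.0]
ft_force: [1.7, 0.1, 0.7]
gripper_width: 1.0
```

Run:
```python
from h import *
from rig import ctrl,capture
np.set_printoptions(precision=2,suppress=True)
s=ctrl.sense();c=capture("wrist");print(s["time_s"],s["ee_pos"],s["tcp_rot"],s["joints"],s["ft_force"]);print(np.array(c["T_tool_cam"]))
np.savez("w1.npz",s=s,**c)
cv2.imwrite("pics/w1.png",c["frame"][...,::-1])
P=depthpts(c,s);m=(P[...,2]>14)&(P[...,2]<45)&(np.array(c["depth"])>0)&(P[...,0]<540)&(abs(P[...,1]+239)<150)
print(m.sum(),cv2.minAreaRect(P[m][:,:2].astype(np.float32)),np.percentile(P[m][:,2],[50,90,99]))
```

```text
2.0167 [ 456.44 -240.67  198.85] [-0.    0.74  0.67 -0.  ] [-0.63  0.31 -0.26  1.01  0.    1.05] [1.65 0.06 0.67]
[[   0.     -0.96   -0.27   69.58]
 [   1.      0.      0.      0.78]
 [  -0.     -0.27    0.96 -127.17]
 [   0.      0.      0.      1.  ]]
7466 ((456.92169189453125, -238.34674072265625), (205.6771697998047, 31.95005226135254), 83.95816040039062) [28.2  30.47 31.41]
```

Run:
```python
from h import *
from rig import ctrl
np.set_printoptions(precision=1,suppress=True)
s=ctrl.sense()
c=dict(np.load("top.npz"));P=depthpts(c).reshape(-1,3)
a=np.radians(2.6);yb=np.array([np.sin(a),np.cos(a)]);xb=np.array([np.cos(a),-np.sin(a)])
o=np.array([493.5,136.9])-35*yb;d=P[:,:2]-o
B=np.c_[d@xb,d@yb,P[:,2]]
m=(B[:,2]>88)&(B[:,2]<250)&(abs(B[:,0])<100)&(B[:,1]>-110)&(B[:,1]<180)
b=B[m];print(b[np.argsort(b[:,1])])
plan(s,[456.9,-238.3,17],rot_h(-6.04),N=9)
```

```text
[[ 42.4 -76.7 119.6]
 [ 45.5 -76.7 120.9]
 [ 59.1 -73.9 210.9]
 [ 44.9 -73.7 127.4]
 [ 56.7 -73.7 204.4]
 [ 62.6 -73.6 205.5]
 [ 39.  -73.6 120.3]
 [ 48.4 -73.5 124.3]
 [ 42.2 -73.5 120.9]
 [ 37.1 -72.9 103.3]
 [ 58.8 -71.  212.8]
 [ 62.  -70.8 210.8]
 [ 38.5 -70.6 126.1]
 [ 42.  -70.4 123.1]
 [ 57.2 -70.4 198.8]
 [ 45.2 -70.3 123.1]
 [ 48.5 -70.2 122.1]
 [ 51.5 -68.7 159.9]
 [ 48.5 -68.7 158.4]
 [ 46.3 -68.3 148.3]
 [ 58.8 -68.  212.2]
 [ 44.1 -67.8 136. ]
 [ 62.4 -67.7 207. ]
 [-24.8 -67.6 103. ]
 [ 56.7 -67.6 203.5]
 [ 41.8 -67.3 124.5]
 [-21.4 -67.2  95.5]
 [ 54.6 -67.1 193.4]
 [-27.8 -67.1  91.6]
 [ 38.9 -67.1 120.2]
 [-17.9 -66.9  90.2]
 [ 52.7 -66.6 180.6]
 [ 46.9 -66.5 176.4]
 [ 50.1 -66.4 175.8]
 [ 44.1 -66.4 173.1]
 [ 41.2 -66.3 170.9]
 [ 24.4 -66.3  96.3]
 [ 21.2 -66.3  94.5]
 [ 18.1 -66.3  92.3]
 [ 11.7 -66.2  89.4]
 [ 28.  -66.   91.4]
 [ 39.2 -65.7 157.2]
 [ 59.1 -64.8 208.9]
 [ 56.4 -64.7 206.3]
 [ 62.5 -64.5 204.9]
 [ 54.6 -64.1 192.9]
 [ 38.8 -64.  121.9]
 [-21.4 -63.9  94.7]
 [-24.6 -63.9  93.1]
 [-18.1 -63.8  94.2]
 [ 43.9 -63.4 175. ]
 [ 52.9 -63.4 178.3]
 [ 41.1 
[... 4920 characters left out ...]
114.4]
 [ -6.2 155.1 112.9]
 [  0.3 155.6 111.5]
 [-12.5 155.8 108.9]
 [  3.6 156.  110.3]
 [  6.9 156.2 110. ]
 [ 10.1 156.2 110.3]
 [  3.2 157.7 117.2]
 [-12.7 158.  113.4]
 [ -9.5 158.1 113.7]
 [ -6.3 158.1 114.1]
 [  0.2 158.4 113.7]
 [  6.7 158.7 113.3]
 [  9.9 159.  112.5]
 [ -2.9 159.  110.3]
 [ 13.3 159.4 111.2]]
off [[0.9, -0.4, 20.2], [0.9, -0.4, 20.2], [0.9, -0.4, 20.2], [0.9, -0.4, 20.2], [0.9, -0.4, 20.2], [0.9, -0.4, 20.2], [0.9, -0.4, 20.2], [0.9, -0.4, 20.2]] tw [[0.01, 0.02, -0.07], [0.01, 0.02, -0.07], [0.01, 0.02, -0.07], [0.01, 0.02, -0.07], [0.01, 0.02, -0.07], [0.01, 0.02, -0.07], [0.01, 0.02, -0.07], [0.01, 0.02, -0.07]]
off [[0.9, -0.3, 20.2]] tw [[0.01, 0.02, -0.07]]
```

View pics/w1.png

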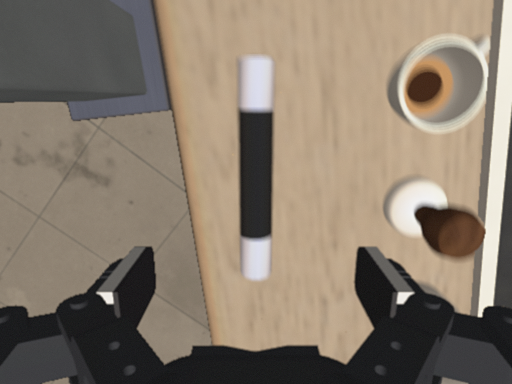

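The wrist picture shows the bar vertical at columns 240–272, rows 57–280 (clear of the counter edge, tamper and cup); the depth rectangle measures 206 x 32 mm as it must. The buffer face is roughly at box y = 113, so I grip 5 mm to +y of the bar's middle.

Call:
{"op": "send_rows", "data": {
  "offset": [
    [0.9,0,25],
    [0.9,0,25],
    [0.9,0,25],
    [0.9,0,25],
    [0.9,0,25],
    [0.9,0,25],
    [0.9,0,15],
    [0.9,0,10]
  ],
  "twist": [
    [0,0,0],
    [0,0,0],
    [0,0,0],
    [0,0,0],
    [0,0,0],
    [0,0,0],
    [0,0,0],
    [0,0,-0.5]
  ]
}}

```text
time_s: 2.73
ee_pos: [455.9, -230.9, 22.3]
tcp_rot: [-0.001, 0.741, 0.672, -0.0]
ft_force: [0.4, 0.2, 0.0]
gripper_width: 1.001
```

Call:
{"op": "send_rows", "data": {
  "offset": [
    [0,0,4.5],
    [0,0,2],
    [0,0,0]
  ],
  "twist": [
    [0,0,0],
    [0,0,0],
    [0,0,0]
  ]
}}

```text
time_s: 2.98
ee_pos: [457.3, -232.0, 18.1]
tcp_rot: [0.0, 0.741, 0.672, 0.0]
ft_force: [-0.2, 0.3, 0.8]
gripper_width: 1.0
```

Call:
{"op": "send_rows", "data": {
  "offset": [
    [0,0,0],
    [0,0,0],
    [0,0,0],
    [0,0,0],
    [0,0,0],
    [0,0,0],
    [0,0,0],
    [0,0,0]
  ],
  "twist": [
    [0,0,0],
    [0,0,0],
    [0,0,0],
    [0,0,0],
    [0,0,0],
    [0,0,0],
    [0,0,0],
    [0,0,0]
  ],
  "gripper": 255
}}

```text
time_s: 3.65
ee_pos: [457.4, -232.1, 18.5]
tcp_rot: [0.001, 0.741, 0.672, 0.0]
ft_force: [-1.1, 1.3, 6.4]
gripper_width: 0.353
```

Call:
{"op": "send_rows", "data": {
  "offset": [
    [0,0,0],
    [0,0,0],
    [0,0,-2],
    [0,0,-8],
    [0,0,-15]
  ],
  "twist": [
    [0,0,0],
    [0,0,0],
    [0,0,0],
    [0,0,0],
    [0,0,0]
  ]
}}

```text
time_s: 4.07
ee_pos: [455.7, -230.9, 42.0]
tcp_rot: [-0.002, 0.741, 0.672, -0.0]
ft_force: [1.1, -0.2, -5.0]
gripper_width: 0.356
```

Call:
{"op": "send_rows", "data": {
  "offset": [
    [0,0,-20],
    [0,0,-32],
    [0,0,-34],
    [0,0,-34],
    [0,0,-34],
    [0,0,-26]
  ],
  "twist": [
    [0,0,0],
    [0,0,0],
    [0,0,0],
    [0,0,0],
    [0,0,0],
    [0,0,0]
  ]
}}

```text
time_s: 4.57
ee_pos: [457.0, -231.7, 225.9]
tcp_rot: [0.001, 0.741, 0.672, 0.0]
ft_force: [0.8, -0.5, -3.7]
gripper_width: 0.352
```

Run:
```python
from h import *
from rig import ctrl
s=ctrl.sense();print(s["ee_pos"],s["ft_force"])
plan(s,[491,85,220],rot_h(-2.6),N=12)
```

```text
[ 457.04897066 -231.71495376  225.92691342] [ 0.79763615 -0.48165559 -3.7350647 ]
off [[26.5, 0.3, 0.5], [26.5, 0.4, 0.5], [26.5, 0.5, 0.5], [26.5, 0.6, 0.5], [26.5, 0.7, 0.5], [26.5, 0.8, 0.5], [26.5, 1.0, 0.5], [26.5, 1.1, 0.5]] tw [[0.01, 0.0, -0.25], [0.01, 0.0, -0.25], [0.01, 0.0, -0.25], [0.01, 0.0, -0.25], [0.01, 0.0, -0.25], [0.01, 0.0, -0.25], [0.01, 0.0, -0.25], [0.01, 0.0, -0.25]]
off [[26.5, 1.2, 0.5], [26.5, 1.3, 0.5], [26.5, 1.4, 0.5], [26.5, 1.5, 0.5]] tw [[0.01, 0.0, -0.25], [0.01, 0.0, -0.25], [0.01, 0.0, -0.25], [0.01, 0.0, -0.25]]
```

Call:
{"op": "send_rows", "data": {
  "offset": [
    [26.5,0.3,0.5],
    [26.5,0.4,0.5],
    [26.5,0.5,0.5],
    [26.5,0.6,0.5],
    [26.5,0.7,0.5],
    [26.5,0.8,0.5],
    [26.5,1.0,0.5],
    [26.5,1.1,0.5]
  ],
  "twist": [
    [0,0,-0.25],
    [0,0,-0.25],
    [0,0,-0.25],
    [0,0,-0.25],
    [0,0,-0.25],
    [0,0,-0.25],
    [0,0,-0.25],
    [0,0,-0.25]
  ]
}}

```text
time_s: 5.23
ee_pos: [479.2, -19.5, 219.1]
tcp_rot: [-0.0, 0.729, 0.685, -0.0]
ft_force: [-0.1, -0.5, -4.1]
gripper_width: 0.354
```

Call:
{"op": "send_rows", "data": {
  "offset": [
    [26.5,1.2,0.5],
    [26.5,1.3,0.5],
    [26.5,1.4,0.5],
    [26.5,1.5,0.5],
    [0,0,0],
    [0,0,0]
  ],
  "twist": [
    [0,0,-0.25],
    [0,0,-0.25],
    [0,0,-0.25],
    [0,0,-0.25],
    [0,0,0],
    [0,0,0]
  ]
}}

```text
time_s: 5.73
ee_pos: [490.5, 85.8, 216.8]
tcp_rot: [-0.0, 0.722, 0.692, -0.0]
ft_force: [-0.5, -0.3, -5.4]
gripper_width: 0.349
```

Run:
```python
from h import *
from rig import ctrl,capture
np.set_printoptions(precision=2,suppress=True)
s=ctrl.sense();c=capture("wrist");print(s["time_s"],s["ee_pos"],s["tcp_rot"])
np.savez("w2.npz",s=s,**c)
im=c["frame"][...,::-1].copy()
P=depthpts(c,s);D=np.array(c["depth"]);ok=D>0
m=ok&(abs(P[...,2]-69)<4)
im2=im.copy();im2[m]=(0,0,255);cv2.imwrite("pics/w2.png",np.hstack([cv2.resize(im,(400,300)),cv2.resize(im2,(400,300))]))
```

```text
5.7333 [490.55  85.77 216.84] [-0.    0.72  0.69 -0.  ]
```

View pics/w2.png

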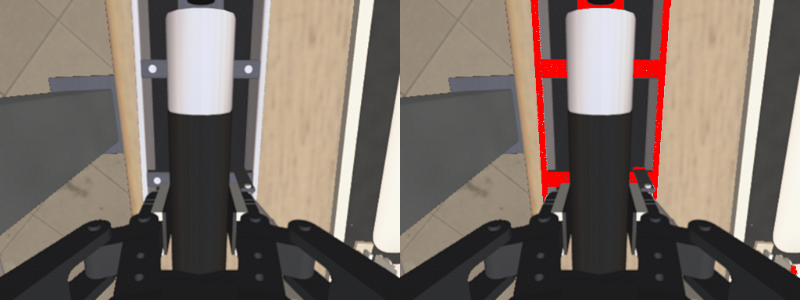

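The left half shows the bar held straight and hanging over the box, with the two saddle cross-plates (half-scale rows 68 and 180). The red rim mask marks both long walls (columns 535–545 and 655–665).

Run:
```python
from h import *
np.set_printoptions(precision=2,suppress=True)
L=np.load("w2.npz",allow_pickle=True);c={k:L[k] for k in L.files if k!="s"};s=L["s"].item()
P=depthpts(c,s);D=c["depth"];m=(D>0)&(abs(P[...,2]-69)<4)
l=[];r=[]
for v in range(0,230,2):
    u=np.where(m[v,150:360])[0]+150
    if len(u)<4: continue
    A,B=P[v,u[0]],P[v,u[-1]]
    if abs(B[0]-A[0]-131)<5: l.append(A);r.append(B)
l=np.array(l);r=np.array(r);print(len(l),(r-l)[:,0].mean(),l[:,2].mean(),r[:,2].mean())
for q in (l,r,(l+r)/2):
    k=np.polyfit(q[:,1],q[:,0],1);print("yaw deg",np.degrees(np.arctan(k[0])),"x at y=100",np.polyval(k,100))
k=np.polyfit(((l+r)/2)[:,1],((l+r)/2)[:,0],1);a=np.arctan(k[0])
yb=np.array([np.sin(a),np.cos(a)])
t=P[...,:2]@yb
# cross plates: interior pixels
for lo,hi in ((60,110),(200,260)):
    for cols in ((188,205),(300,325)):
        mm=np.zeros_like(m);mm[lo:hi,cols[0]:cols[1]]=m[lo:hi,cols[0]:cols[1]]
        if mm.sum()>20: q=t[mm];print(lo,cols,mm.sum(),np.percentile(q,[2,98]),np.percentile(q,[2,98]).mean(),P[mm][:,2].mean())
# bar
f=c["frame"].astype(int)
b=(D>0)&(P[...,2]>150)&(P[...,2]<240);b[:, :205]=0;b[:,310:]=0;b[190:]=0
q=P[b];print("bar end",q[:,1].max(),"top z",np.percentile(q[:,2],[50,99]))
rows=[]
for v in range(25,185,4):
    u=np.where(b[v])[0]
    if len(u)>40: rows.append((P[v,u[3:-3],0].min()/2+P[v,u[3:-3],0].max()/2,P[v,u,1].mean(),P[v,u,2].max()))
rows=np.array(rows);k2=np.polyfit(rows[:,1],rows[:,0],1);k3=np.polyfit(rows[:,1],rows[:,2],1);print("bar yaw",np.degrees(np.arctan(k2[0])),"x at tcp y",np.polyval(k2,s["ee_pos"][1]),"pitch",np.degrees(np.arctan(k3[0])),"top z at tcp",np.polyval(k3,s["ee_pos"][1]))
```

```text
115 130.83796409016773 66.62618392837595 66.87399707259173
yaw deg 2.633218802758947 x at y=100 427.2623171195229
yaw deg 2.6621123050257682 x at y=100 558.3336050804801
yaw deg 2.647612267923 x at y=100 492.79730578017063
60 (188, 205) 391 [176.96 194.24] 185.60279078466868 67.05082803986276
60 (300, 325) 573 [177.35 193.95] 185.65213370410646 66.97014161064183
200 (188, 205) 335 [52.4  74.65] 63.528102583497216 66.80545283402952
200 (300, 325) 170 [48.36 90.4 ] 69.3819748885437 67.29117785382834
bar end 182.27817625516977 top z [226.83 229.73]
bar yaw 2.8917429727883412 x at tcp y 491.22138364764584 pitch 0.2178055537068426 top z at tcp 229.5448981160809
```

Call:
{"op": "send_rows", "data": {
  "offset": [
    [11,0.5,0],
    [10,0.4,0],
    [0,0,20],
    [0,0,25],
    [0,0,25],
    [0,0,20],
    [0,0,12],
    [0,0,0]
  ],
  "twist": [
    [0,0,-0.24],
    [0,0,0],
    [0,0,0],
    [0,0,0],
    [0,0,0],
    [0,0,0],
    [0,0,0],
    [0,0,0]
  ]
}}

```text
time_s: 6.45
ee_pos: [491.0, 105.5, 112.4]
tcp_rot: [-0.002, 0.722, 0.692, -0.002]
ft_force: [-0.1, -0.5, -3.8]
gripper_width: 0.353
```

```bash
cat > st.py <<'E'
from h import *
from rig import ctrl
np.set_printoptions(precision=2,suppress=True)
s=ctrl.sense();a=np.radians(2.65);yb=np.array([np.sin(a),np.cos(a)]);xb=np.array([yb[1],-yb[0]])
d=s["ee_pos"][:2]-[492.3,102.9]
print("t",s["time_s"],"box",d@xb,d@yb,s["ee_pos"][2],"F box",s["ft_force"][:2]@xb,s["ft_force"][:2]@yb,s["ft_force"][2],"Rz",toolT(s)[:3,2],"M",s["wrist_torque"],"w",s["gripper_width"])
E
python3 st.py
```

```text
t 6.45 box -1.3741645649055279 2.5418018932349566 112.4481031304468 F box -0.10236849600646174 -0.48093861079884953 -3.8471594641515647 Rz [-0. -0. -1.] M [ 0.02  0.11 -0.03] w 0.35279967974706017
```

Call:
{"op": "send_rows", "data": {
  "offset": [
    [0,0,0],
    [0,0,0],
    [0,0,3],
    [0,0,3],
    [0,0,2],
    [0,0,1.5],
    [0,0,0],
    [0,0,0]
  ],
  "twist": [
    [0,0,0],
    [0,0,0],
    [0,0,0],
    [0,0,0],
    [0,0,0],
    [0,0,0],
    [0,0,0],
    [0,0,0]
  ]
}}

```text
time_s: 7.12
ee_pos: [492.9, 105.5, 105.3]
tcp_rot: [-0.0, 0.721, 0.693, -0.0]
ft_force: [0.9, 0.1, -4.4]
gripper_width: 0.354
```

```bash
python3 st.py
```

```text
t 7.1167 box 0.45665931629271594 2.6720298405662413 105.30076251105093 F box 0.9398977300541778 0.13742518793501793 -4.373939295433295 Rz [-0. -0. -1.] M [0.05 0.04 0.03] w 0.3535033105450957
```

Call:
{"op": "send_rows", "data": {
  "offset": [
    [0,0,2],
    [0,0,1],
    [0,0,1],
    [0,0,0],
    [0,0,0]
  ],
  "twist": [
    [0,0,0],
    [0,0,0],
    [0,0,0],
    [0,0,0],
    [0,0,0]
  ]
}}

```text
time_s: 7.53
ee_pos: [492.9, 105.6, 101.2]
tcp_rot: [-0.0, 0.721, 0.693, -0.0]
ft_force: [0.4, 0.1, -5.1]
gripper_width: 0.351
```

Call:
{"op": "send_rows", "data": {
  "offset": [
    [0,0,1],
    [0,0,0],
    [0,0,0]
  ],
  "twist": [
    [0,0,0],
    [0,0,0],
    [0,0,0]
  ]
}}

```text
time_s: 7.78
ee_pos: [492.9, 105.5, 100.3]
tcp_rot: [-0.0, 0.721, 0.693, -0.0]
ft_force: [-0.4, 0.2, -4.9]
gripper_width: 0.354
```

Call:
{"op": "send_rows", "data": {
  "offset": [
    [0,0,1],
    [0,0,0],
    [0,0,0]
  ],
  "twist": [
    [0,0,0],
    [0,0,0],
    [0,0,0]
  ]
}}

```text
time_s: 8.03
ee_pos: [493.0, 105.6, 99.8]
tcp_rot: [0.0, 0.721, 0.693, 0.0]
ft_force: [-4.1, -0.6, 5.3]
gripper_width: 0.352
```

Call:
{"op": "send_rows", "data": {
  "offset": [
    [0,-0.4,0],
    [0,0,0],
    [0,0,0]
  ],
  "twist": [
    [0,0,0],
    [0,0,0],
    [0,0,0]
  ]
}}

```text
time_s: 8.28
ee_pos: [492.6, 105.6, 99.5]
tcp_rot: [0.0, 0.721, 0.693, 0.0]
ft_force: [-3.2, 0.3, 4.3]
gripper_width: 0.354
```

Call:
{"op": "send_rows", "data": {
  "offset": [
    [0,-0.1,0.3],
    [0,0,0],
    [0,0,0]
  ],
  "twist": [
    [0,0,0],
    [0,0,0],
    [0,0,0]
  ]
}}

```text
time_s: 8.53
ee_pos: [492.6, 105.6, 99.5]
tcp_rot: [0.0, 0.721, 0.693, 0.0]
ft_force: [-3.3, 0.8, 8.5]
gripper_width: 0.349
```

```bash
python3 st.py
```

```text
t 8.5333 box 0.16436958573608787 2.7271500942578744 99.47245234381928 F box -3.363988609695118 0.6527345857939939 8.501504810446335 Rz [ 0.  0. -1.] M [-0.04  0.64  0.  ] w 0.3494956351049307
```

Call:
{"op": "send_rows", "data": {
  "offset": [
    [0,-0.3,-0.3],
    [2,0,0],
    [2,0,0],
    [2,0,0],
    [2,0,0],
    [0,0,0],
    [0,0,0]
  ],
  "twist": [
    [0,0,0],
    [0,0,0],
    [0,0,0],
    [0,0,0],
    [0,0,0],
    [0,0,0],
    [0,0,0]
  ]
}}

```text
time_s: 9.12
ee_pos: [492.5, 114.1, 99.2]
tcp_rot: [-0.0, 0.721, 0.693, 0.0]
ft_force: [0.4, 0.5, -3.3]
gripper_width: 0.355
```

```bash
python3 st.py
```

```text
t 9.1167 box -0.3264965322870734 11.151264573139034 99.16810466658407 F box 0.3619960392626263 0.47292068665676695 -3.2950274859483284 Rz [ 0.  0. -1.] M [ 0.2  -0.12 -0.06] w 0.3549510177125735
```

Call:
{"op": "send_rows", "data": {
  "offset": [
    [1,0,0],
    [0,0,0],
    [0,0,0]
  ],
  "twist": [
    [0,0,0],
    [0,0,0],
    [0,0,0]
  ]
}}

```text
time_s: 9.37
ee_pos: [492.5, 114.8, 99.2]
tcp_rot: [-0.0, 0.721, 0.693, 0.0]
ft_force: [0.9, 0.1, -4.2]
gripper_width: 0.355
```

Call:
{"op": "send_rows", "data": {
  "offset": [
    [1,0,0],
    [0,0,0],
    [0,0,0]
  ],
  "twist": [
    [0,0,0],
    [0,0,0],
    [0,0,0]
  ]
}}

```text
time_s: 9.62
ee_pos: [492.6, 115.6, 99.3]
tcp_rot: [-0.0, 0.721, 0.693, 0.0]
ft_force: [1.5, 0.8, -3.5]
gripper_width: 0.354
```

Call:
{"op": "send_rows", "data": {
  "offset": [
    [1,0,0],
    [0,0,0],
    [0,0,0]
  ],
  "twist": [
    [0,0,0],
    [0,0,0],
    [0,0,0]
  ]
}}

```text
time_s: 9.87
ee_pos: [492.5, 116.7, 99.3]
tcp_rot: [-0.0, 0.721, 0.693, 0.0]
ft_force: [0.9, 0.2, -4.6]
gripper_width: 0.358
```

Call:
{"op": "send_rows", "data": {
  "offset": [
    [1,0,0],
    [0,0,0],
    [0,0,0]
  ],
  "twist": [
    [0,0,0],
    [0,0,0],
    [0,0,0]
  ]
}}

```text
time_s: 10.12
ee_pos: [492.6, 117.7, 99.3]
tcp_rot: [-0.0, 0.721, 0.693, 0.0]
ft_force: [0.5, 0.1, -3.1]
gripper_width: 0.352
```

Call:
{"op": "send_rows", "data": {
  "offset": [
    [1,0,0],
    [0,0,0],
    [0,0,0]
  ],
  "twist": [
    [0,0,0],
    [0,0,0],
    [0,0,0]
  ]
}}

```text
time_s: 10.37
ee_pos: [492.7, 118.7, 99.3]
tcp_rot: [-0.0, 0.721, 0.693, 0.0]
ft_force: [0.2, 0.6, -3.7]
gripper_width: 0.356
```

Call:
{"op": "send_rows", "data": {
  "offset": [
    [1,0,0],
    [0,0,0],
    [0,0,0]
  ],
  "twist": [
    [0,0,0],
    [0,0,0],
    [0,0,0]
  ]
}}

```text
time_s: 10.62
ee_pos: [492.7, 119.7, 99.3]
tcp_rot: [-0.0, 0.721, 0.693, 0.0]
ft_force: [0.8, -0.1, -3.8]
gripper_width: 0.35
```

Call:
{"op": "send_rows", "data": {
  "offset": [
    [1,0,0],
    [0,0,0],
    [0,0,0]
  ],
  "twist": [
    [0,0,0],
    [0,0,0],
    [0,0,0]
  ]
}}

```text
time_s: 10.87
ee_pos: [492.7, 120.3, 99.3]
tcp_rot: [0.0, 0.721, 0.693, -0.0]
ft_force: [0.1, -4.0, -3.2]
gripper_width: 0.351
```

Call:
{"op": "send_rows", "data": {
  "offset": [
    [1,0,0],
    [0,0,0],
    [0,0,0]
  ],
  "twist": [
    [0,0,0],
    [0,0,0],
    [0,0,0]
  ]
}}

```text
time_s: 11.12
ee_pos: [492.7, 120.7, 99.3]
tcp_rot: [0.001, 0.722, 0.692, -0.001]
ft_force: [-0.4, -6.6, -2.3]
gripper_width: 0.348
```

Call:
{"op": "send_rows", "data": {
  "offset": [
    [1,0,0],
    [0,0,0],
    [0,0,0]
  ],
  "twist": [
    [0,0,0],
    [0,0,0],
    [0,0,0]
  ]
}}

```text
time_s: 11.37
ee_pos: [492.7, 121.6, 99.3]
tcp_rot: [0.001, 0.722, 0.692, -0.001]
ft_force: [0.2, -8.0, -1.6]
gripper_width: 0.35
```

Call:
{"op": "send_rows", "data": {
  "offset": [
    [1,0,0],
    [1,0,0],
    [1,0,0],
    [0,0,0],
    [0,0,0]
  ],
  "twist": [
    [0,0,0],
    [0,0,0],
    [0,0,0],
    [0,0,0],
    [0,0,0]
  ]
}}

```text
time_s: 11.78
ee_pos: [492.9, 124.6, 99.3]
tcp_rot: [0.001, 0.722, 0.692, -0.001]
ft_force: [-0.1, -7.5, -2.3]
gripper_width: 0.353
```

Call:
{"op": "send_rows", "data": {
  "offset": [
    [1,0,0],
    [1,0,0],
    [0.6,0,0],
    [0,0,0],
    [0,0,0]
  ],
  "twist": [
    [0,0,0],
    [0,0,0],
    [0,0,0],
    [0,0,0],
    [0,0,0]
  ]
}}

```text
time_s: 12.2
ee_pos: [493.0, 127.2, 99.3]
tcp_rot: [0.001, 0.722, 0.692, -0.001]
ft_force: [1.1, -6.9, -2.2]
gripper_width: 0.353
```

```bash
python3 st.py
python3 - <<'E'
from h import *
from rig import ctrl,capture
s=ctrl.sense();c=capture("wrist");np.savez("w3.npz",s=s,**c)
cv2.imwrite("pics/w3.png",c["frame"][...,::-1])
E
```

```text
t 12.2 box -0.4315475382465918 24.26462297555522 99.28272862659637 F box 1.415658646172123 -6.805794607329622 -2.1511913397393627 Rz [-0. -0. -1.] M [-1.49 -0.16  0.07] w 0.35322680325098543
```

View pics/w3.png

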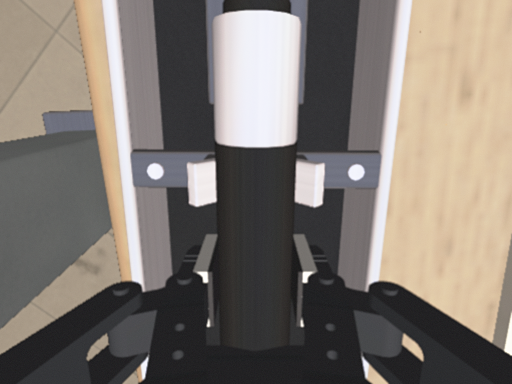

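The bar lies centred between the +y saddle's white V arms (columns 188–325, row 183), its end against the buffer at row 12. By feel the buffer has gone in about 6.5–7 mm. I seat the bar lightly and release.

Call:
{"op": "send_rows", "data": {
  "offset": [
    [0,0,0.3],
    [0,0,0],
    [0,0,0]
  ],
  "twist": [
    [0,0,0],
    [0,0,0],
    [0,0,0]
  ]
}}

```text
time_s: 12.5
ee_pos: [493.1, 127.1, 99.2]
tcp_rot: [0.001, 0.722, 0.692, -0.001]
ft_force: [-1.2, -7.1, -0.1]
gripper_width: 0.35
```

Call:
{"op": "send_rows", "data": {
  "offset": [
    [0,0,0],
    [0,0,0],
    [0,0,0],
    [0,0,0],
    [0,0,0],
    [0,0,0]
  ],
  "twist": [
    [0,0,0],
    [0,0,0],
    [0,0,0],
    [0,0,0],
    [0,0,0],
    [0,0,0]
  ],
  "gripper": 70
}}

```text
time_s: 13.0
ee_pos: [493.1, 128.3, 99.1]
tcp_rot: [-0.0, 0.721, 0.693, 0.0]
ft_force: [0.4, -0.7, -0.3]
gripper_width: 0.727
```

Call:
{"op": "send_rows", "data": {
  "offset": [
    [0,0,-3],
    [0,0,-8],
    [0,0,-15],
    [0,0,-25],
    [0,0,-35],
    [0,0,-35],
    [0,0,-10],
    [0,0,0]
  ],
  "twist": [
    [0,0,0],
    [0,0,0],
    [0,0,0],
    [0,0,0],
    [0,0,0],
    [0,0,0],
    [0,0,0],
    [0,0,0]
  ]
}}

```text
time_s: 13.67
ee_pos: [495.0, 128.4, 233.8]
tcp_rot: [0.002, 0.721, 0.693, 0.003]
ft_force: [-0.0, 0.6, -0.0]
gripper_width: 0.729
```

```bash
python3 st.py
python3 - <<'E'
from h import *
from rig import ctrl,capture
np.set_printoptions(precision=2,suppress=True)
s=ctrl.sense();c=capture("wrist");np.savez("w4.npz",s=s,**c)
cv2.imwrite("pics/w4.png",c["frame"][...,::-1])
E
```

```text
t 13.6667 box 1.5128793522265873 25.617449848534722 233.79653271977782 F box -0.07517439996850543 0.5612767817255722 -0.039000625069481404 Rz [ 0.01  0.   -1.  ] M [-0.03 -0.01  0.  ] w 0.7291900437491071
```

View pics/w4.png

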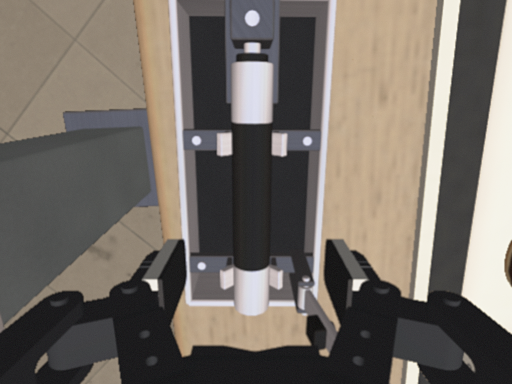

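The bar rests in both saddles, ends at rows 61 and 312; the buffer disc (rows 54–61) and rod (42–54) show between the bar and the block; the strap is still open at (318,320). I check the bar's seating numerically and plan the strap.

Run:
```python
from h import *
np.set_printoptions(precision=1,suppress=True)
L=np.load("w4.npz",allow_pickle=True);c={k:L[k] for k in L.files if k!="s"};s=L["s"].item()
P=depthpts(c,s);D=c["depth"];a=np.radians(2.65);yb=np.array([np.sin(a),np.cos(a)]);xb=np.array([yb[1],-yb[0]])
d=P[...,:2]-[492.8,102.9];X=d@xb;Y=d@yb;Z=P[...,2]
m=(D>0)&(abs(X)<6)
for v in list(range(28,72,3)): 
    k=m[v]; print(v,np.median(Y[v][k]).round(1),np.percentile(Z[v][k],90).round(1),end=" | ")
print()
k=(D>0)&(abs(X)<25)&(Z>100)&(Y<135)&(Y>-110);kk=k&(Z>104)
b=kk&(Y<118); print("bar Y",np.percentile(Y[b],[.3,99.7]))
for y0 in (-80,-40,0,40,80,100):
    q=b&(abs(Y-y0)<4)
    if q.sum()>10: print(y0,"xmid",(np.percentile(X[q],2)+np.percentile(X[q],98))/2,"ztop",np.percentile(Z[q],95))
st=(D>0)&(X>30)&(X<95)&(Y>-85)&(Y<-40)&(Z>130);print("strap n",st.sum());
q=np.c_[X[st],Y[st],Z[st]]
if len(q): print(q[np.argsort(q[:,2])][::max(1,len(q)//12)])
```

```text
28 140.7 113.5 | 31 138.9 113.4 | 34 137.0 112.9 | 37 135.1 113.4 | 40 133.7 111.0 | 43 133.2 101.6 | 46 131.2 101.5 | 49 129.2 101.0 | 52 127.1 106.9 | 55 124.5 107.1 | 58 122.5 107.6 | 61 120.2 110.2 | 64 118.2 111.4 | 67 116.2 111.6 | 70 114.2 111.4 | 
bar Y [-82.5 116.9]
-80 xmid 0.30677191613445665 ztop 111.11770368389972
-40 xmid 0.17918376658253266 ztop 111.27190694003441
0 xmid 0.44860149802648763 ztop 111.41904086431475
40 xmid -0.0056105196954359116 ztop 307.9662658753707
80 xmid 0.19195339746566908 ztop 111.2703995937408
100 xmid 0.15956861846685033 ztop 111.2550568653933
strap n 1172
[[ 46.3 -50.9 130. ]
 [ 44.9 -61.1 137.3]
 [ 49.5 -50.7 146. ]
 [ 44.8 -52.5 156.5]
 [ 49.1 -53.1 160.2]
 [ 40.9 -52.4 163.3]
 [ 44.4 -51.7 166.3]
 [ 44.5 -51.6 169.5]
 [ 45.5 -52.6 171.2]
 [ 51.6 -57.3 172.2]
 [ 48.2 -58.3 172.9]
 [ 51.9 -67.8 173.9]
 [ 52.5 -56.1 179.4]]
```

Call:
{"op": "send_rows", "data": {
  "offset": [
    [0,0,-12],
    [-12,12,0],
    [-18,18,0],
    [-18,18,0],
    [-18,18,0],
    [-18,18,0],
    [-2,4,0],
    [0,0,0]
  ],
  "twist": [
    [0,0,0],
    [0,0,0],
    [0,0,0],
    [0,0,0],
    [0,0,0],
    [0,0,0],
    [0,0,0],
    [0,0,0]
  ],
  "gripper": 255
}}

```text
time_s: 14.38
ee_pos: [577.5, 37.7, 240.2]
tcp_rot: [-0.001, 0.722, 0.692, -0.001]
ft_force: [-0.0, -0.3, 0.2]
gripper_width: 0.0
```

Call:
{"op": "send_rows", "data": {
  "offset": [
    [0,0,0],
    [0,0,0],
    [0,0,0]
  ],
  "twist": [
    [0,0,0],
    [0,0,0],
    [0,0,0]
  ]
}}

```text
time_s: 14.63
ee_pos: [576.6, 39.5, 241.9]
tcp_rot: [-0.0, 0.721, 0.693, -0.0]
ft_force: [0.3, -0.7, -0.3]
gripper_width: 0.004
```

```bash
python3 st.py
python3 - <<'E'
from h import *
from rig import ctrl,capture
c=capture("side");t=capture("top");s=ctrl.sense()
a=cv2.resize(c["frame"][130:310,180:480,::-1],(600,360),interpolation=cv2.INTER_CUBIC)
cv2.imwrite("pics/side5.png",a)
P=depthpts(t);a=np.radians(2.65);yb=np.array([np.sin(a),np.cos(a)]);xb=np.array([yb[1],-yb[0]])
d=P[...,:2]-[492.3,102.9];
E
```

```text
t 14.6333 box 87.17597345873128 -59.41102272130892 241.85780094923373 F box 0.32294211892520996 -0.6545616825303177 -0.3231381060180191 Rz [-0.  0. -1.] M [-0.01 -0.04 -0.03] w 0.0036419093519522595
```

View pics/side5.png

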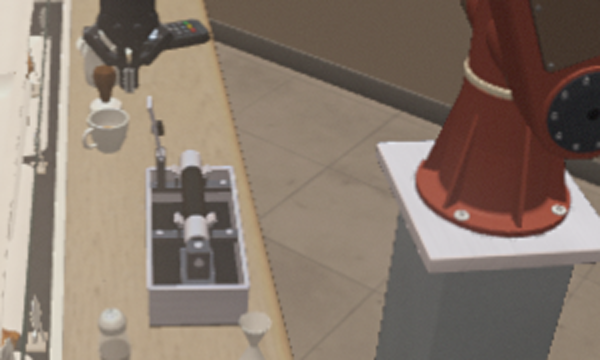

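The closed fingertips (128,85) hang on the far side of the strap's free end (150,98), clear of everything; the bar sits across both saddles.

Call:
{"op": "send_rows", "data": {
  "offset": [
    [-0.6,0,10],
    [0,0,15],
    [0,0,12],
    [0,0,0],
    [0,0,0]
  ],
  "twist": [
    [0,0,0],
    [0,0,0],
    [0,0,0],
    [0,0,0],
    [0,0,0]
  ]
}}

```text
time_s: 15.15
ee_pos: [576.8, 38.2, 204.3]
tcp_rot: [-0.001, 0.721, 0.693, -0.001]
ft_force: [-0.7, 0.0, 0.8]
gripper_width: 0.002
```

```bash
python3 st.py
python3 - <<'E'
import numpy as np
r,w=72,14.5
th=np.r_[np.arange(1.8,0.4,-.07),np.arange(.38,0.02,-.03)]
x=44-r*np.cos(th)+2.5*np.sin(th)+w; z=120.6+r*np.sin(th)+2.5*np.cos(th)+14
print("start",x[0],z[0],"end",x[-1],z[-1])
D=np.c_[0*x[1:],np.diff(x),-np.diff(z)].round(1)
for i in range(0,len(D),8): print(round(th[min(i+8,len(D))],2),x[min(i+8,len(D))].round(1),z[min(i+8,len(D))].round(1),D[i:i+8].tolist())
E
```

```text
t 15.15 box 87.37177039726667 -60.69221187849643 204.32296299533797 F box -0.6857486585065027 -0.008795467377640604 0.8336249082679129 Rz [-0.  0. -1.] M [ 0. -0.  0.] w 0.0022194347150901465
start 77.29316989509775 204.14902418649731 end -13.285070825260885 140.69537583847625
1.24 37.5 203.5 [[0.0, -4.9, -1.1], [0.0, -5.0, -0.8], [0.0, -5.0, -0.4], [0.0, -5.0, -0.1], [0.0, -5.0, 0.3], [0.0, -5.0, 0.6], [0.0, -5.0, 1.0], [0.0, -4.9, 1.3]]
0.68 4.1 181.8 [[0.0, -4.8, 1.6], [0.0, -4.6, 2.0], [0.0, -4.5, 2.3], [0.0, -4.3, 2.6], [0.0, -4.1, 2.9], [0.0, -3.9, 3.2], [0.0, -3.7, 3.4], [0.0, -3.4, 3.7]]
0.26 -10.4 155.5 [[0.0, -3.2, 3.9], [-0.0, -2.9, 4.1], [-0.0, -2.6, 4.3], [-0.0, -2.9, 5.8], [-0.0, -0.8, 2.0], [-0.0, -0.8, 2.0], [-0.0, -0.7, 2.0], [-0.0, -0.7, 2.1]]
0.05 -13.3 140.7 [[-0.0, -0.6, 2.1], [-0.0, -0.5, 2.1], [-0.0, -0.5, 2.1], [-0.0, -0.4, 2.1], [-0.0, -0.3, 2.1], [-0.0, -0.3, 2.1], [-0.0, -0.2, 2.2]]
```

Call:
{"op": "send_rows", "data": {
  "offset": [
    [0,-5.0,0],
    [0,-5.0,0],
    [0,-4.9,-1.1],
    [0,-5.0,-0.8],
    [0,-5.0,-0.4],
    [0,-5.0,-0.1],
    [0,-5.0,0.3],
    [0,0,0]
  ],
  "twist": [
    [0,0,0],
    [0,0,0],
    [0,0,0],
    [0,0,0],
    [0,0,0],
    [0,0,0],
    [0,0,0],
    [0,0,0]
  ]
}}

```text
time_s: 15.82
ee_pos: [541.9, 39.5, 207.7]
tcp_rot: [0.0, 0.721, 0.693, 0.0]
ft_force: [2.1, 0.2, 1.2]
gripper_width: 0.0
```

Call:
{"op": "send_rows", "data": {
  "offset": [
    [0,-5.0,0.6],
    [0,-5.0,1.0],
    [0,-4.9,1.3],
    [0,0,0]
  ],
  "twist": [
    [0,0,0],
    [0,0,0],
    [0,0,0],
    [0,0,0]
  ]
}}

```text
time_s: 16.15
ee_pos: [526.4, 40.1, 204.0]
tcp_rot: [-0.0, 0.721, 0.693, -0.0]
ft_force: [1.2, -0.2, 1.9]
gripper_width: 0.003
```

```bash
python3 st.py
```

```text
t 16.15 box 36.998924616566626 -61.15031443333599 204.00361944251495 F box 1.1809217669576388 -0.1846600297838614 1.8706936978684996 Rz [-0. -0. -1.] M [-0.04 -0.26  0.05] w 0.002960636445799422
```

Call:
{"op": "send_rows", "data": {
  "offset": [
    [0.2,-4.8,1.6],
    [0.2,-4.6,2.0],
    [0.2,-4.5,2.3],
    [0.2,-4.3,2.6]
  ],
  "twist": [
    [0,0,0],
    [0,0,0],
    [0,0,0],
    [0,0,0]
  ]
}}

```text
time_s: 16.48
ee_pos: [509.1, 41.5, 195.6]
tcp_rot: [0.0, 0.721, 0.693, -0.0]
ft_force: [2.7, -1.1, 6.7]
gripper_width: 0.002
```

```bash
python3 st.py
python3 - <<'E'
from h import *
from rig import ctrl,capture
c=capture("side")
cv2.imwrite("pics/side6.png",cv2.resize(c["frame"][150:310,200:400,::-1],(600,480),interpolation=cv2.INTER_CUBIC))
E
```

```text
t 16.4833 box 19.653587549756082 -60.582668166470306 195.63275621462395 F box 2.7837576381318603 -0.9775616003108683 6.702400723573533 Rz [ 0. -0. -1.] M [-0.27 -0.43  0.08] w 0.0016213582457176487
```

View pics/side6.png

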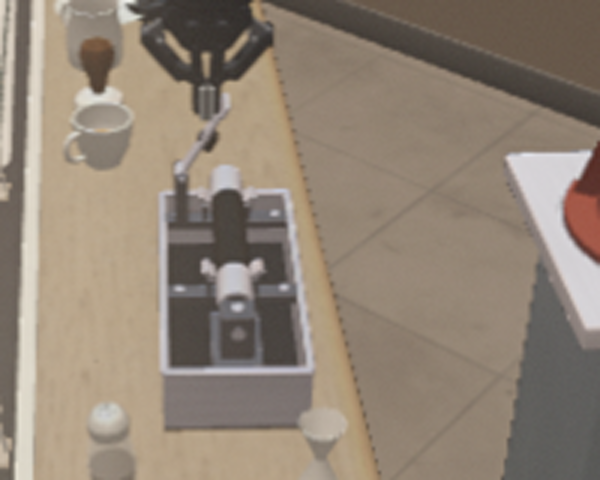

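The strap swings with the fingertips: the tip at (207,113) rests on the strap's far side at about 0.95 rad, leaving its end at (225,100). I follow the arc on down.

Call:
{"op": "send_rows", "data": {
  "offset": [
    [0,-4.1,2.9],
    [0,-3.9,3.2],
    [0,-3.7,3.4],
    [0,-3.4,3.7],
    [0,-3.2,3.9],
    [0,-2.9,4.1],
    [0,-2.6,4.3],
    [0,-1.5,2.9]
  ],
  "twist": [
    [0,0,0],
    [0,0,0],
    [0,0,0],
    [0,0,0],
    [0,0,0],
    [0,0,0],
    [0,0,0],
    [0,0,0]
  ]
}}

```text
time_s: 17.2
ee_pos: [482.9, 42.8, 166.8]
tcp_rot: [-0.001, 0.721, 0.693, -0.001]
ft_force: [-1.0, 0.1, 6.6]
gripper_width: -0.0
```

Call:
{"op": "send_rows", "data": {
  "offset": [
    [0,-1.4,2.9],
    [0,-0.8,2],
    [0,-0.8,2],
    [0,-0.7,2],
    [0,-0.7,2],
    [0,-0.6,2],
    [0,-0.5,2],
    [0,0,0]
  ],
  "twist": [
    [0,0,0],
    [0,0,0],
    [0,0,0],
    [0,0,0],
    [0,0,0],
    [0,0,0],
    [0,0,0],
    [0,0,0]
  ]
}}

```text
time_s: 17.87
ee_pos: [476.9, 43.0, 151.6]
tcp_rot: [-0.001, 0.721, 0.693, -0.001]
ft_force: [-1.1, -0.2, 2.1]
gripper_width: -0.001
```

```bash
python3 st.py
```

```text
t 17.8667 box -12.624576190573778 -60.517242811180985 151.57518146334763 F box -1.0432800720529896 -0.20099356814198752 2.092278139182279 Rz [-0.  0. -1.] M [0.   0.22 0.05] w -0.0008422203551819572
```

Call:
{"op": "send_rows", "data": {
  "offset": [
    [0,0,2],
    [0,0,2],
    [0,0,2],
    [0,0,1.5],
    [0,0,1.5],
    [0,0,1],
    [0,0,0]
  ],
  "twist": [
    [0,0,0],
    [0,0,0],
    [0,0,0],
    [0,0,0],
    [0,0,0],
    [0,0,0],
    [0,0,0]
  ]
}}

```text
time_s: 18.45
ee_pos: [477.1, 43.0, 141.8]
tcp_rot: [-0.001, 0.721, 0.693, -0.001]
ft_force: [-2.2, -0.4, 2.5]
gripper_width: -0.001
```

Call:
{"op": "send_rows", "data": {
  "offset": [
    [0,0,1],
    [0,0,1],
    [0,0,0]
  ],
  "twist": [
    [0,0,0],
    [0,0,0],
    [0,0,0]
  ]
}}

```text
time_s: 18.7
ee_pos: [477.2, 43.0, 139.9]
tcp_rot: [-0.001, 0.721, 0.693, -0.001]
ft_force: [-4.2, 0.9, 5.7]
gripper_width: 0.001
```

Call:
{"op": "send_rows", "data": {
  "offset": [
    [0,0,1],
    [0,0,0],
    [0,0,0]
  ],
  "twist": [
    [0,0,0],
    [0,0,0],
    [0,0,0]
  ]
}}

```text
time_s: 18.95
ee_pos: [477.1, 43.0, 139.0]
tcp_rot: [-0.001, 0.721, 0.693, -0.001]
ft_force: [-4.1, 0.7, 6.8]
gripper_width: -0.006
```

Call:
{"op": "send_rows", "data": {
  "offset": [
    [0,0,0.7],
    [0,0,0],
    [0,0,0]
  ],
  "twist": [
    [0,0,0],
    [0,0,0],
    [0,0,0]
  ]
}}

```text
time_s: 19.2
ee_pos: [477.0, 43.0, 138.3]
tcp_rot: [-0.001, 0.721, 0.693, -0.001]
ft_force: [-4.4, 0.0, 8.0]
gripper_width: 0.002
```

Call:
{"op": "send_rows", "data": {
  "offset": [
    [0,0,0.7],
    [0,0,0],
    [0,0,0]
  ],
  "twist": [
    [0,0,0],
    [0,0,0],
    [0,0,0]
  ]
}}

```text
time_s: 19.45
ee_pos: [477.0, 43.0, 137.7]
tcp_rot: [-0.001, 0.721, 0.693, -0.001]
ft_force: [-5.0, -0.4, 7.9]
gripper_width: 0.001
```

Call:
{"op": "send_rows", "data": {
  "offset": [
    [0,0,0.5],
    [0,0,0],
    [0,0,0]
  ],
  "twist": [
    [0,0,0],
    [0,0,0],
    [0,0,0]
  ]
}}

```text
time_s: 19.7
ee_pos: [477.1, 43.0, 137.3]
tcp_rot: [-0.001, 0.721, 0.693, -0.001]
ft_force: [-5.7, 0.7, 9.2]
gripper_width: -0.002
```

Call:
{"op": "send_rows", "data": {
  "offset": [
    [0,0,0.5],
    [0,0,0],
    [0,0,0]
  ],
  "twist": [
    [0,0,0],
    [0,0,0],
    [0,0,0]
  ]
}}

```text
time_s: 19.95
ee_pos: [477.1, 43.0, 137.1]
tcp_rot: [-0.001, 0.721, 0.693, -0.001]
ft_force: [-7.3, -0.6, 14.4]
gripper_width: 0.004
```

Call:
{"op": "send_rows", "data": {
  "offset": [
    [0,0,0.4],
    [0,0,0],
    [0,0,0]
  ],
  "twist": [
    [0,0,0],
    [0,0,0],
    [0,0,0]
  ]
}}

```text
time_s: 20.2
ee_pos: [477.1, 43.0, 137.0]
tcp_rot: [-0.001, 0.721, 0.693, -0.001]
ft_force: [-8.0, 0.2, 18.5]
gripper_width: -0.0
```

The stop is felt at TCP z = 137.1, exactly where geometry puts the shut strap, with 18 N. I retreat and check.

Call:
{"op": "send_rows", "data": {
  "offset": [
    [0,0.5,0],
    [0,0,-1],
    [0,0,-2],
    [0,0,-6],
    [0,0,-15],
    [0,0,-30],
    [0,0,-35],
    [-20,0,-20]
  ],
  "twist": [
    [0,0,0],
    [0,0,0],
    [0,0,0],
    [0,0,0],
    [0,0,0],
    [0,0,0],
    [0,0,0],
    [0,0,0]
  ]
}}

```text
time_s: 20.87
ee_pos: [479.0, 24.5, 248.7]
tcp_rot: [0.0, 0.721, 0.693, 0.001]
ft_force: [1.1, -0.5, 0.3]
gripper_width: 0.004
```

Call:
{"op": "send_rows", "data": {
  "offset": [
    [-35,0,0],
    [-35,0,0],
    [-35,0,0],
    [-25,0,0],
    [0,0,0],
    [0,0,0]
  ],
  "twist": [
    [0,0,0],
    [0,0,0],
    [0,0,0],
    [0,0,0],
    [0,0,0],
    [0,0,0]
  ]
}}

```text
time_s: 21.37
ee_pos: [472.9, -108.1, 245.6]
tcp_rot: [-0.0, 0.722, 0.692, -0.0]
ft_force: [0.3, 0.6, -0.5]
gripper_width: -0.001
```

```bash
python3 st.py
python3 - <<'E'
from h import *
from rig import ctrl,capture
np.set_printoptions(precision=1,suppress=True)
s=ctrl.sense();w=capture("wrist");c=capture("side")
a=cv2.resize(c["frame"][150:310,200:400,::-1],(400,320),interpolation=cv2.INTER_CUBIC);b=cv2.resize(w["frame"][...,::-1],(400,300))
cv2.imwrite("pics/fin.png",np.hstack([a[:300],b]))
P=depthpts(w,s);a=np.radians(2.65);yb=np.array([np.sin(a),np.cos(a)]);xb=np.array([yb[1],-yb[0]])
d=P[...,:2]-[492.8,102.9];X=d@xb;Y=d@yb;Z=P[...,2];D=w["depth"]
k=(D>0)&(abs(Y+60)<6)
for x in range(-45,45,10):
    q=k&(abs(X-x)<3);print("strap",x,q.sum(),np.median(Z[q]) if q.sum() else None)
k=(D>0)&(abs(X)<3)&(Z>98)&(Z<116)
for y in (-80,-40,0,40,80,112):
    q=k&(abs(Y-y)<4);print("bar",y,q.sum(),np.median(Z[q]) if q.sum() else None)
q=k&(Z>108)&(Y<128)&(Y>80);print("bar end",np.percentile(Y[q],99.5) if q.sum() else None)
E
```

```text
t 21.3667 box -9.620231096363385 -211.70935610614865 245.58059580183203 F box 0.2412047255989879 0.5932088078598675 -0.5006888043227922 Rz [-0.  0. -1.] M [-0.04  0.05 -0.03] w -0.0007978029140875995
strap -45 72 4.789592095323059
strap -35 74 4.38514220146925
strap -25 77 4.770405744933328
strap -15 2 66.9486225301863
strap -5 0 None
strap 5 0 None
strap 15 0 None
strap 25 48 4.952036569390543
strap 35 79 4.712063861083095
bar -80 110 110.43653725719477
bar -40 0 None
bar 0 0 None
bar 40 0 None
bar 80 0 None
bar 112 0 None
bar end None
```

View pics/fin.png

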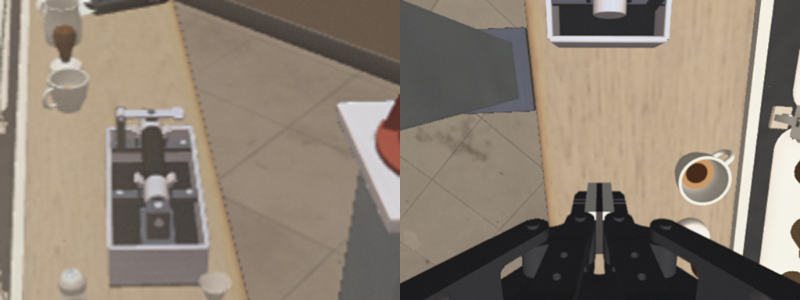

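The side half shows the strap level across the bar (hinge (120,115) to end (182,112)) and cup, tamper, shaker and jigger in place. The wrist camera went too far to -y to see the fit, so I move back over the box for a final check.

Call:
{"op": "send_rows", "data": {
  "offset": [
    [35,0,0],
    [35,0,0],
    [35,0,0],
    [35,0,0],
    [35,0,0],
    [25,0,0],
    [0,0,0],
    [0,0,0]
  ],
  "twist": [
    [0,0,0],
    [0,0,0],
    [0,0,0],
    [0,0,0],
    [0,0,0],
    [0,0,0],
    [0,0,0],
    [0,0,0]
  ]
}}

```text
time_s: 22.13
ee_pos: [480.7, 95.1, 245.6]
tcp_rot: [-0.0, 0.72, 0.694, -0.0]
ft_force: [0.5, -0.3, -0.5]
gripper_width: 0.002
```

```bash
python3 st.py
python3 - <<'E'
from h import *
from rig import ctrl,capture
np.set_printoptions(precision=1,suppress=True)
s=ctrl.sense();w=capture("wrist")
cv2.imwrite("pics/fin2.png",w["frame"][...,::-1])
P=depthpts(w,s);a=np.radians(2.65);yb=np.array([np.sin(a),np.cos(a)]);xb=np.array([yb[1],-yb[0]])
d=P[...,:2]-[492.8,102.9];X=d@xb;Y=d@yb;Z=P[...,2];D=w["depth"]
for x in range(-42,45,12):
    q=(D>0)&(abs(Y+60)<6)&(abs(X-x)<3);print("strap",x,q.sum(),np.median(Z[q]) if q.sum() else None)
for y in (-75,-35,0,40,80,112):
    q=(D>0)&(abs(X)<3)&(Z>98)&(Z<118)&(abs(Y-y)<4);print("bar",y,q.sum(),np.median(Z[q]) if q.sum() else None)
v=(D>0)&(abs(X)<4)
for y in range(114,142,2):
    q=v&(abs(Y-y)<1);print(y,np.median(Z[q]).round(1) if q.sum() else None,end=" ")
E
```

```text
t 22.1333 box -11.222373060140983 -8.353377814076756 245.59241028380433 F box 0.5102965362286819 -0.3056780501608908 -0.5461652173307612 Rz [-0.  0. -1.] M [-0.01 -0.01  0.01] w 0.00217546576111056
strap -42 221 66.93283210250138
strap -30 114 65.35134236987841
strap -18 52 5.164873312934219
strap -6 0 None
strap 6 0 None
strap 18 128 120.96843162591772
strap 30 200 79.83035273708302
strap 42 206 122.20265163446864
bar -75 0 None
bar -35 61 110.82663699297524
bar 0 69 110.7938570858949
bar 40 87 110.81496188954611
bar 80 95 110.7089655585495
bar 112 96 110.74298932449486
114 110.8 116 110.6 118 110.4 120 110.3 122 106.8 124 106.7 126 106.5 128 100.8 130 100.4 132 None 134 None 136 None 138 None 140 None
```

View pics/fin2.png

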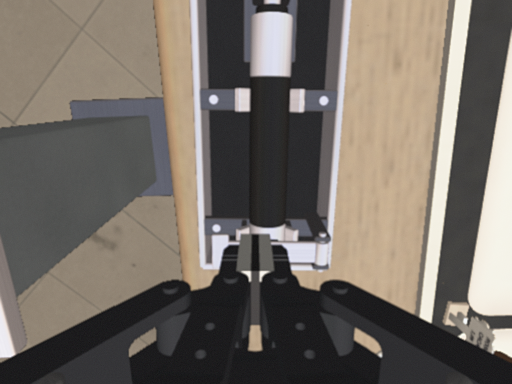

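The final wrist view shows the strap level from its hinge (320,250) to the free end (218,245) over the bar. The bar's end is at row 12 against the buffer. One last number for the strap's free end, then I hand in.

Run:
```python
from h import *
from rig import ctrl,capture
s=ctrl.sense();w=capture("wrist");P=depthpts(w,s)
a=P[243:252,215:226].reshape(-1,3);b=P[246:254,296:308].reshape(-1,3)
za,zb=np.median(a[:,2]),np.median(b[:,2]);xa,xb=np.median(a[:,0]),np.median(b[:,0]);print(za,zb,xa,xb,"angle",np.arctan2(za-zb,xb-xa))
if abs(za-zb)<3 and za>115: print(ctrl.finish_job())
```

```text
121.67126273598689 121.63231426903486 451.89242903129275 518.1394640325575 angle 0.0005879276327408418
the job is handed in; nothing more can be done
None
```

The bar is refitted and the strap is shut on it. The job was handed in at about 22 s of the 67 s allowed; no verdict was reported.

- **Bar and buffer:** I laid the bar in both V saddles and pushed it lengthwise. The buffer was felt at about 7 N, and I pushed on so that it went in by about 7 mm (6.7–7.2 mm estimated from the contact point; the camera depth agrees). Then I released the bar.
- **Strap:** I swung it over with the closed fingertips and pressed it to its hard stop with about 18 N. It stayed shut after I let go.
- **Last checks:** The strap's measured angle was 0.0006 rad, which is level. The bar's top was level along its length to within 0.2 mm. The last side view showed the cup, tamper, shaker and jigger still in place. The jug was only partly in that picture, but the arm never came near it. The robot touches nothing.
- **Disagreements:** Camera heights read about 2 mm low throughout, which is within the stated calibration error. My first attempt to read strap heights by fixed positions mixed in the plate below the strap, so I took the strap's level from its free end and near the hinge instead.

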